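# Slide the bench block under the spring hold-down flap

### The job

Get the steel bench block clamped in the hold-down fixture without picking it up: press the long bar down with one fingertip to hold the spring-closed flap open, and keep it open while the other fingertip pushes the block along the channel until it rests against the stop under the flap. Then let go and move clear, so that the flap springs down flat onto the block. Leave the ring cone, the jar and the ring box where they stand.

Things in the scene. Friction and masses are not known exactly. Their poses are not given: they have to be found in the camera images.
- fixture: Low fixture fixed to the bench: dark steel base plate, 6 mm thick, x -145 to 55, y -16 to 74 mm. Origin: on the bench, below the flap's hinge line and level with the flap's front edge. x (level) is the push direction, away from the robot within about 20 degrees; y to the left, z up. y > 0 holds the channel for the block, with the flap over its far end; the press bar is at y < 0, the robot's right.
- channel (a point): Middle of the channel's floor where its straight part begins: fixture x -70, y 44 mm, 6 mm above the bench (the base plate's top, on which the block slides). The channel runs along the fixture's x between aluminium rails 39 mm apart, tops 10 mm above the bench: straight from x -70 to 50 mm, flared outwards from -70 back to -140 mm.
- stop (a point): Foot of the stop that ends the channel, hidden under the flap: middle of the face the block meets, at fixture x 30, y 44 mm, 6 mm above the bench. The stop is 4.5 mm high. Against it the block's centre is at fixture x 5, y 44 mm and its near end at x -20 mm, 20 mm outside the flap.
- flap (a joint): Hinge of flap and press bar, rad; axis along fixture x at y 0, 18 mm above the bench. 0 = shut; grows as the bar goes down and the flap rises; hard stop at 0.6. A spring closes it: 5 N down on the bar begins to open it, 8 N holds it fully open. The block passes freely under it from 0.35 (work at 0.45 to 0.58); released, it lies flat on the block at about 0.25.
- flap_tip (a point): Upper face of the aluminium flap at its front left corner, the one farthest from the hinge. The flap is a plate 4 mm thick, fixture x 1 to 49, y 8 to 60 mm, over the channel. Shut, it slopes down to the left and bars the way; pushing the block against it does not open it. Fully open, this corner is about 53 mm above the bench.
- press_bar (a point): Top of the press bar, half-way along: a bare round steel bar, 12 mm thick, along fixture x from -156 to 51 mm, at y -36 to -38 mm throughout its travel, 80 mm from the channel's middle. Its top is 35 mm above the bench shut, 13 mm at the stop; at 15 to 17 mm (joint 0.49 to 0.54) a level fingertip also meets the block and clears the rails. A fingertip can slide along it; clear of arms for x < 0.
- block_center (a point): Centre of the loose block: plain bright steel, 50 mm long (x, along the channel), 36 wide, 20 high, 0.2 to 0.4 kg. It stands on the base plate (bottom 6, centre 16, top 26 mm above the bench) in the flared mouth of the channel, its far end 55 to 75 mm before the flap, its x axis within 4 degrees of the fixture's.
- ring_cone: Bystander: wooden ring cone, 52 mm wide foot, 88 mm high. Origin under its foot. Leave alone.
- jar: Bystander: amber glass jar with steel lid, 48 mm diameter, 55 mm high. Origin under its foot. Leave alone.
- ring_box: Bystander: closed ring box, 50 x 50 mm, 40 mm high, black with a blue-grey lid. Origin under its foot. Leave alone.
Not all that is in view belongs to the job. Of the things shaped like the part that bears block_center, the bare steel one is meant.

How it is judged:
On the way, in this order (a step that is already met when the one before it is completed fails the run):
1. a finger presses the bar and holds the flap open while the block is still outside (value of joint flap above 0.33 rad and contact force between the fingers and flap above 0.5 N and x of block_center in the frame of fixture below -0.02 m), for 0.2 s.
2. the block rests against the stop while a finger still holds the flap open (x of block_center in the frame of fixture between 0.001 and 0.009 m and y of block_center in the frame of fixture between 0.04 and 0.048 m and value of joint flap above 0.29 rad and contact force between the fingers and flap above 0.5 N), for 0.05 s.
At the end, for the whole second after the job is handed in: The block lies flat in the channel, its end within 4 mm of the stop and in line with the channel, and the released flap presses down on its top (more than 1 N, hinge at 0.18 to 0.31 rad) (x of block_center in the frame of fixture between 0.001 and 0.009 m and y of block_center in the frame of fixture between 0.04 and 0.048 m and value of joint flap between 0.18 and 0.31 rad and contact force between flap and block above 1 N and z of block_center in the frame of fixture between 0.013 and 0.019 m and angle between the x axis of block and the x axis of fixture, either way round below 0.1 rad and linear speed of block below 0.01 m/s); the robot touches nothing.
It fails at once if the block is lifted off the base plate or carried (more than 6 mm) (z of block_center in the frame of fixture above 0.022 m).
It fails at once if the ring cone is moved more than 20 mm or knocked over (distance of ring_cone from where it was at the start of the episode above 0.02 m or angle between ring_cone's own z axis and vertical above 0.5 rad).
It fails at once if the jar is moved more than 20 mm or knocked over (distance of jar from where it was at the start of the episode above 0.02 m or angle between jar's own z axis and vertical above 0.5 rad).
It fails at once if the ring box is moved more than 20 mm or knocked over (distance of ring_box from where it was at the start of the episode above 0.02 m or angle between ring_box's own z axis and vertical above 0.5 rad).
It also fails if it takes over 43 s, if anything falls off the work surface, if the arm or the gripper's body presses on something with over 40 N, if the wrist force passes 120 N, or if a joint passes its speed limit or range.

### The arm

A 6-joint arm with a two-finger parallel gripper is mounted at the origin on the work surface. World frame = base frame: x ahead of the robot, y to its left, z up, the work surface at z = 0. Lengths are in m, angles in rad, forces in N, time in s.
With the tool pointing down it reaches from about 0.25 to 0.775 m from the base axis. Payload 4 kg.
Tool frame: the origin (TCP) lies on the mounting face of the last link; the fingertips stand 199 mm ahead of it and the grasp point (between the pads) lies 180 mm ahead of it; z points along the fingers, y is the line along which they close (so a half turn about z gives the same grasp; the last joint's range is limited). The gripper opens to 94 mm and grips with 3 to 60 N. Pads are 16 mm wide; open, the fingers measure 119 mm over their backs; the gripper's body (75 mm by 177 mm) begins 78 mm behind the grasp point.
Start: joints at [1.047, 0.087, 1.371, -0, 1.684, -0.103], TCP at [0.225, 0.502, 0.405] pointing down, gripper open.
Joint ranges: [-3.1, 3.1], [-0.76, 2.03], [0.27, 2.55], [-1.08, 4.22], [0.17, 2.65], [-2.57, 2.57]. Speed limits (rad/s): [2.79, 2.79, 3.14, 3.14, 3.14, 3.14].

### API

Orientations are given as [roll, pitch, yaw] about the fixed x, y, z axes, in that order (R = Rz(yaw) Ry(pitch) Rx(roll)).
In Python, from station import * gives the robot as it stands.
- The arm moves only by the tool send_rows, never from a script. Its argument "deltas" is text: rows parted by semicolons, each of 7 numbers parted by spaces: the shift along the world's x, y, z in mm, then the turn, a rotation vector about the world's x, y, z in degrees, then the closure, from -1 (fully open) to 1 (shut), so that 0 is half open. A call has 1 to 5 rows; each row is the pose to reach, as a shift and turn from the pose commanded when the call began; what a row does not reach only later rows make up. A row lasts 1/10 s, in which the tool goes at most 50 mm and 8.59 degrees, less where a joint would pass 70% of its speed; a pose out of reach is approached as far as the arm can. A call with a gripper value outside its range is refused whole. The fingers move at their own pace and stop on an object; "squeeze" is the grip in N (left out, the last holds). Time passes only in rows, so rows that repeat a pose let the fingers close. It gives the time, the measured TCP pose, the force, the opening and the grip force at its end, in the units of the state.
- observe(): the state, without advancing time (a new reading comes with each control period).
- camera(name): name is "scene" or "top"; returns a dict with "frame" (420x560x3 uint8, blue, green, red), "fx", "fy", "cx", "cy" (pixels), "position" and "rotation" of the camera in the world. Camera axes: x right, y up, looking along -z (the intrinsics and any distortion apply to the point x, -y, -z); pixel columns grow to the right and rows downward; lengths in m; the calibration is good to about 2 mm. A picture is of the moment at which its call begins. There is no depth.
- close_job(): hands the job in; it is judged then, once.
The state is a dict: "time_s": time; "q": joint angles; "joint_vel": joint speeds; "tau": joint torques, N m; "ee_pos": TCP position; "orientation": TCP orientation; "wrist_force": force on the tool from outside, world axes, zero at the start; "moment": the same for the moment, N m; "finger_gap": finger opening in m; "finger_force": force on a finger pad.
Only numpy, scipy, OpenCV 4.12 (cv2) and the standard library are available. Lean on these libraries where they do the work, as an engineer would, in place of code of your own. Each camera call takes 0.05 s, during which the arm holds its last target. There are 200 camera calls.

## Working session

There is one attempt and no reset: what is moved stays moved. The work goes in short steps, Python scripts to look and compute and a tool call to move; the robot and the scene stay as the last step left them, time stands still between calls to the robot, and variables do not carry over. Pictures are saved under pics/ and viewed, at most 10 in all, crops included, and the job is handed in when it is done.

Besides the shell and the picture viewer there is one more tool, called after "Call:" as name(argument=value, ...) on one line, values as JSON. send_rows: Moves the arm, as the interface text tells. Its arguments: {"type":"object","properties":{"deltas":{"type":"string"},"squeeze":{"type":"number"}},"required":["deltas"]}

```bash
mkdir -p pics; ls
python3 - <<'E'
from station import *
import cv2
for n in("scene","top"):
    c=camera(n); cv2.imwrite(f"pics/{n}0.png",c["frame"]); print(n,{k:v for k,v in c.items() if k!="frame"})
print(observe())
E
```

```text
pics
scene {'fx': 447.24678183814535, 'fy': 447.24678183814535, 'cx': 293.02201897892076, 'cy': 215.960296667864, 'position': array([1.24141231, 0.20720047, 0.6536549 ]), 'rotation': array([ 8.58170616e-01, -6.66050081e-04,  1.82369099e+00])}
top {'fx': 405.0672694819055, 'fy': 405.0672694819055, 'cx': 287.07832951276293, 'cy': 213.87709555209227, 'position': array([0.48492066, 0.0467086 , 0.90765062]), 'rotation': array([ 0.08642512, -0.02344029, -1.57855578])}
{'time_s': 0.1, 'q': array([ 1.04690844e+00,  8.78702209e-02,  1.37210513e+00,  3.86151622e-05,
        1.68360985e+00, -1.03094141e-01]), 'joint_vel': array([ 0.00015697,  0.00080876, -0.00262649,  0.00039276,  0.00305444,
        0.00108594]), 'tau': array([ 2.34043800e-03, -3.41249979e+01, -3.03301585e+01,  7.20422412e-02,
        3.04135401e-02, -8.27844656e-05]), 'ee_pos': array([0.22460912, 0.50192975, 0.40362576]), 'orientation': array([-3.13961464e+00, -2.43230062e-04,  2.72080298e+00]), 'wrist_force': array([-0.79585192, -0.72609434, -0.91372514]), 'moment': array([-0.02284612,  0.02848405, -0.00375477]), 'finger_force': 0.0, 'finger_gap': 0.09382231873912225}
```

View pics/scene0.png

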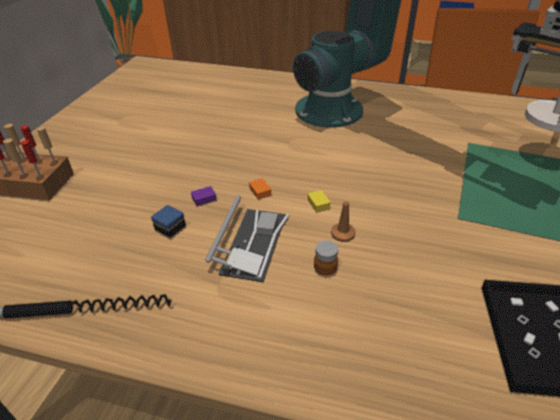

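View pics/top0.png

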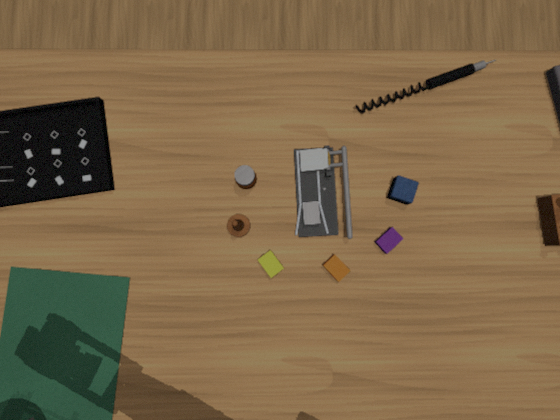

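The scene picture shows the fixture at about (250,240), with the cone, jar and box around it. In the top picture, the fixture spans (293-352, 147-238), the bare block is at about (312,213) and the bar runs from (346,148) to (350,237).

```bash
cat > h.py <<'E'
import numpy as np,cv2
from station import *
from scipy.spatial.transform import Rotation as R
def cam(n):
    c=camera(n); c["R"]=R.from_euler("xyz",c["rotation"]).as_matrix(); return c
def ray(c,u,v,z):
    d=c["R"]@np.array([(u-c["cx"])/c["fx"],-(v-c["cy"])/c["fy"],-1]); p=c["position"]
    return p+d*(z-p[2])/d[2]
def proj(c,P):
    q=(np.atleast_2d(P)-c["position"])@c["R"]
    return np.c_[c["cx"]+c["fx"]*q[:,0]/-q[:,2], c["cy"]-c["fy"]*q[:,1]/-q[:,2]]
def crop(c,u0,v0,w,h,s,name):
    cv2.imwrite(name,cv2.resize(c["frame"][v0:v0+h,u0:u0+w],None,fx=s,fy=s,interpolation=cv2.INTER_CUBIC))
E
python3 - <<'E'
from h import *
c=cam("top"); crop(c,275,140,100,100,6,"pics/t1.png")
c=cam("scene"); crop(c,195,180,110,110,5.4,"pics/s1.png")
E
```

```text
(no output)
```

View pics/t1.png

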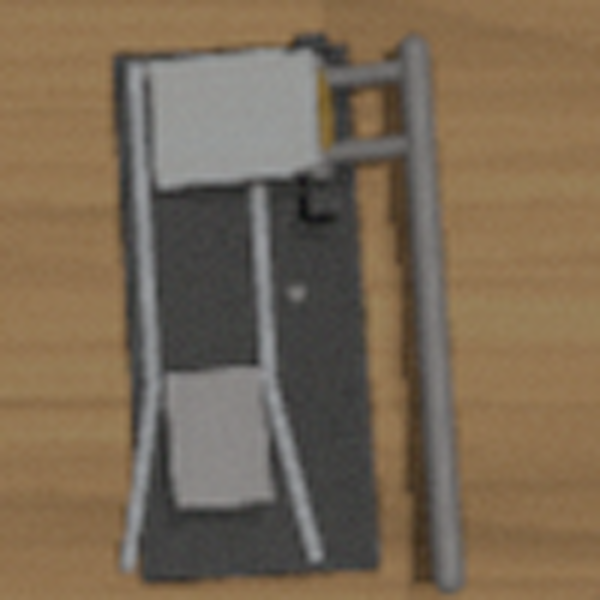

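View pics/s1.png

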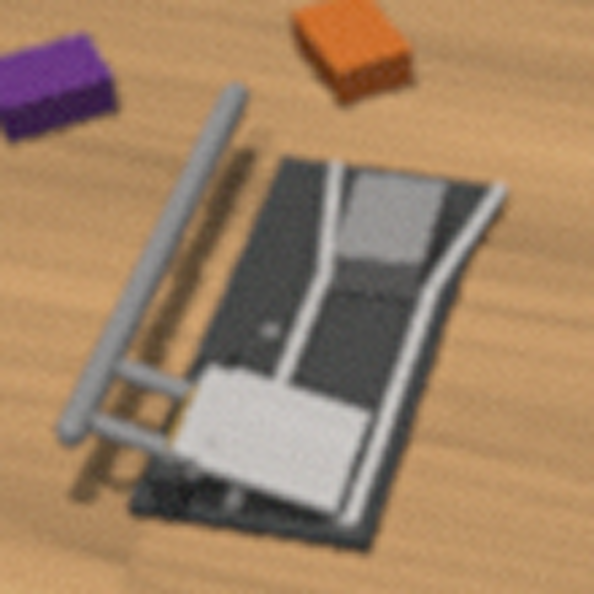

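The top crop shows the plate corners at (118,55), (345,45), (380,570) and (143,582), the bar from (413,38) to (451,588), and the block top between (165,373) and (274,500). The scene crop agrees: flap shut, block in the flared mouth.

```bash
cat > fit.py <<'E'
from h import *
from scipy.optimize import least_squares
ct,cs=cam("top"),cam("scene")
T=lambda p:[275+(p[0]+.5)/6-.5,140+(p[1]+.5)/6-.5]
S=lambda p:[195+(p[0]+.5)/5.4-.5,180+(p[1]+.5)/5.4-.5]
pl=[(55,74,6),(55,-16,6),(-145,-16,6),(-145,74,6),(-156,-36,29),(51,-36,29)]
t=[(118,55),(345,45),(380,570),(143,582),(451,588),(413,38)]
s=[(370,550),(133,510),(285,157),(505,185),(237,88),(70,437)]
pl=np.array(pl)/1e3;t=np.array([T(p) for p in t]);s=np.array([S(p) for p in s])
def W(x,P):
    return np.c_[x[0]+np.cos(x[2])*P[:,0]-np.sin(x[2])*P[:,1],x[1]+np.sin(x[2])*P[:,0]+np.cos(x[2])*P[:,1],P[:,2]]
def fit(P,obs,x0):
    r=least_squares(lambda x:np.concatenate([(proj(c,W(x,P))-o).ravel() for c,o in obs]),x0,x_scale=[.01,.01,.01])
    return r.x,np.abs(r.fun).reshape(-1,2).round(1).tolist()
for obs in ([(ct,t)],[(cs,s)],[(ct,t),(cs,s)]):
    F,e=fit(pl,obs,[.55,.0,0]); print(F,e)
B=np.array([(25,18,26),(25,-18,26),(-25,-18,26),(-25,18,26)])/1e3
bt=np.array([T(p) for p in [(165,373),(265,368),(274,500),(175,510)]])
b,e=fit(B,[(ct,bt)],[.5,0,0]);print(b,e)
d=b[:2]-F[:2];c,sn=np.cos(F[2]),np.sin(F[2])
print("block in fixture",c*d[0]+sn*d[1],-sn*d[0]+c*d[1],b[2]-F[2])
for n,u,v,z in(("jar",245,173,.055),("cone",238,225,.03),("box",404,189,.04),("orange",337,267,.01),("purple",389,240,.01)):
    p=ray(ct,u,v,z)[:2]-F[:2]; print(n,c*p[0]+sn*p[1],-sn*p[0]+c*p[1])
E
python3 fit.py
```

```text
[ 0.66007894 -0.06683359  0.04585296] [[0.9, 0.3], [0.8, 0.4], [0.6, 0.0], [0.1, 0.1], [0.2, 1.1], [0.1, 0.5]]
[ 0.65998416 -0.06330986  0.04312426] [[0.4, 0.7], [0.9, 0.7], [0.4, 0.3], [1.5, 0.1], [1.4, 0.3], [0.2, 1.5]]
[ 0.65979162 -0.06497455  0.04563666] [[1.7, 0.1], [0.1, 0.3], [0.3, 0.1], [1.0, 0.2], [1.1, 1.3], [0.9, 0.4], [0.3, 1.0], [1.6, 0.9], [0.5, 0.5], [2.3, 0.4], [0.6, 0.2], [0.5, 1.4]]
[ 0.56385854 -0.02741741  0.06166465] [[0.1, 0.0], [0.2, 0.3], [0.0, 0.4], [0.1, 0.1]]
block in fixture -0.09411980925195532 0.04189457952153899 0.016027983518585726
jar -0.005135464409267916 0.18038179336958932
cone -0.11341095320606913 0.20232628231852856
box -0.05438181846825741 -0.16195305856156114
orange -0.2161660337038118 -0.00937080123420487
purple -0.16296007484351707 -0.12911918908803108
```

Call:
send_rows(deltas="20 -38 0 0 0 2 -0.44; 40 -76 0 0 0 4 -0.44; 60 -114 0 0 0 6 -0.44; 80 -152 0 0 0 8 -0.44; 100 -190 0 0 0 9 -0.44", squeeze=40)

```text
time_s: 0.8
ee_pos: [0.325, 0.3105, 0.4048]
orientation: [3.141, 0.0, 2.879]
wrist_force: [2.2, 0.8, 1.0]
finger_gap: 0.0679
finger_force: 0.0
```

Call:
send_rows(deltas="20 -38 0 0 0 2 -0.44; 40 -76 0 0 0 4 -0.44; 60 -114 0 0 0 6 -0.44; 80 -152 0 0 0 8 -0.44; 100 -190 0 0 0 9 -0.44")

```text
time_s: 1.3
ee_pos: [0.425, 0.1203, 0.4049]
orientation: [3.141, 0.001, 3.036]
wrist_force: [0.1, 1.3, 0.1]
finger_gap: 0.0679
finger_force: 0.0
```

Call:
send_rows(deltas="20 -38 0 0 0 2 -0.44; 40 -76 0 0 0 4 -0.44; 60 -114 0 0 0 6 -0.44; 80 -152 0 0 0 8 -0.44; 95 -190 0 0 0 8.7 -0.44")

```text
time_s: 1.8
ee_pos: [0.5204, -0.0698, 0.4046]
orientation: [3.141, 0.0, -3.096]
wrist_force: [0.5, 0.3, 0.4]
finger_gap: 0.0677
finger_force: 0.0
```

Call:
send_rows(deltas="0 0 0 0 0 0 -0.44; 0 0 0 0 0 0 -0.44")

```text
time_s: 2.0
ee_pos: [0.5198, -0.0687, 0.4042]
orientation: [3.141, -0.001, -3.098]
wrist_force: [-0.3, -0.0, -0.7]
finger_gap: 0.0677
finger_force: 0.0
```

Call:
send_rows(deltas="0 0 -40 0 0 0 -0.44; 0 0 -80 0 0 0 -0.44; 0 0 -120 0 0 0 -0.44; 0 0 -145 0 0 0 -0.44; 0 0 -160 0 0 0 -0.44")

```text
time_s: 2.5
ee_pos: [0.5183, -0.066, 0.242]
orientation: [3.14, -0.004, -3.094]
wrist_force: [0.3, 1.2, -0.3]
finger_gap: 0.068
finger_force: 0.0
```

Run:
```python
from h import *
c=cam("top"); crop(c,265,135,130,120,5,"pics/t2.png")
s=cam("scene"); crop(s,185,130,130,150,4,"pics/s2.png")
o=observe();p=o["ee_pos"];print(p,o["wrist_force"],o["finger_gap"])
y=o["orientation"][2]-np.pi/2;d=np.array([np.cos(y),np.sin(y),0])
for k in(-40,40):
    q=p+d*k/1e3-[0,0,.199]; print(proj(c,q),proj(s,q))
```

```text
[ 0.51823164 -0.06616422  0.24205969] [-0.42604163 -0.10316224 -1.50792701] 0.06756061739204311
[[348.8044441 231.9261115]] [[237.14933223 195.15456811]]
[[311.59385695 233.94744429]] [[272.38256971 199.81147559]]
```

View pics/s2.png

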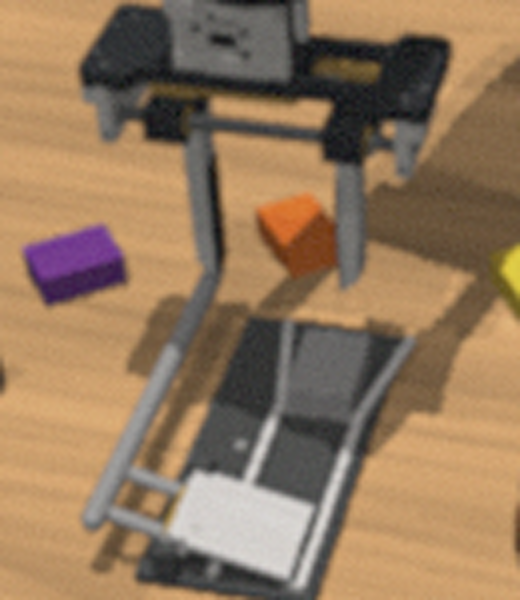

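View pics/t2.png

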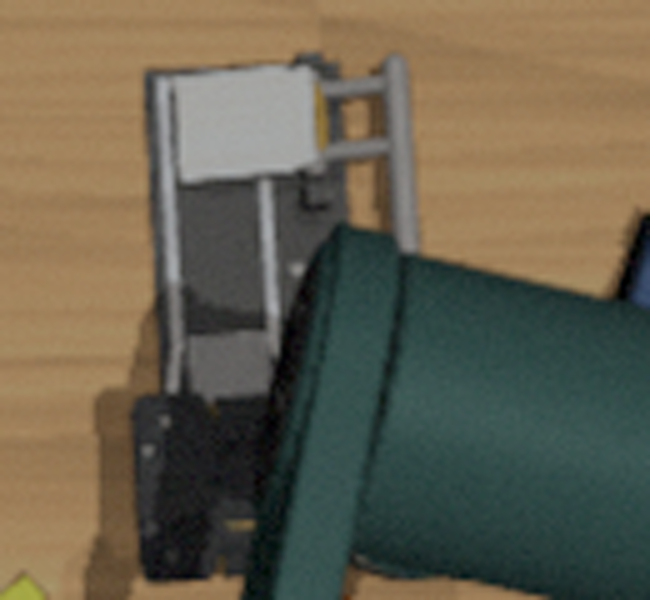

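The bar fingertip is over the bar's near end at scene crop (210,272). The other fingertip is behind the block at (347,285). I'll press down next.

Call:
send_rows(deltas="0 0 -5 0 0 0 -0.44; 0 0 -11 0 0 0 -0.44; 0 0 -17 0 0 0 -0.44; 0 0 -22 0 0 0 -0.44; 0 0 -26 0 0 0 -0.44")

```text
time_s: 3.1
ee_pos: [0.5206, -0.0681, 0.2211]
orientation: [-3.14, 0.005, -3.096]
wrist_force: [-0.1, 1.1, 8.3]
finger_gap: 0.0676
finger_force: 3.0
```

Call:
send_rows(deltas="0 0 0 0 0 0 -0.44; 0 0 0 0 0 0 -0.44; 0 0 0 0 0 0 -0.44")

```text
time_s: 3.4
ee_pos: [0.5206, -0.0681, 0.2213]
orientation: [-3.14, 0.005, -3.096]
wrist_force: [-0.9, 1.9, 6.7]
finger_gap: 0.0672
finger_force: 2.6
```

Run:
```python
from h import *
s=cam("scene"); crop(s,185,130,130,150,4,"pics/s3.png")
for i in range(3):
    o=observe();print(o["ee_pos"],o["orientation"],o["wrist_force"],o["finger_gap"]);camera("top")
```

```text
[ 0.52061018 -0.0680851   0.22124508] [-3.14045596  0.00461058 -3.09641808] [-0.98297078  1.37885546  6.30728025] 0.06762058596156523
[ 0.52061755 -0.06808642  0.22125894] [-3.1404737   0.00464798 -3.09638482] [-0.16262831  0.96600015  6.22241836] 0.06760154989520799
[ 0.52061424 -0.06808608  0.22125874] [-3.14047717  0.00466101 -3.09640363] [-0.40882659  1.43391316  6.71541073] 0.06728854316683426
```

View pics/s3.png

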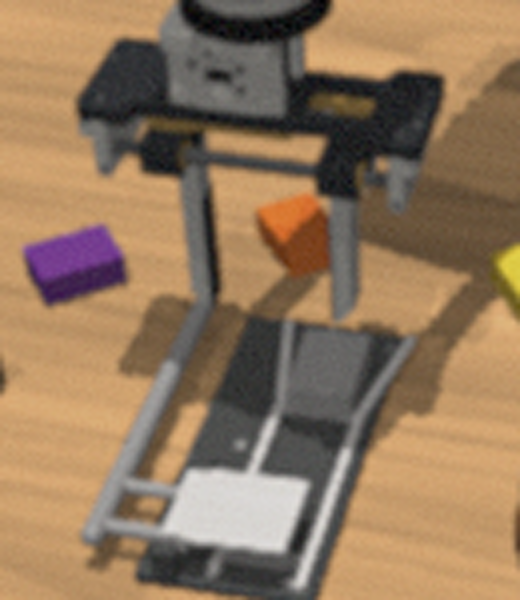

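The flap is partly open (its front edge has risen, centre about (240,505)), and the bar is pressed at (210,297). I need about 5 mm more.

Call:
send_rows(deltas="0 0 -3 0 0 0 -0.44; 0 0 -5.5 0 0 0 -0.44; 0 0 -5.5 0 0 0 -0.44; 0 0 -5.5 0 0 0 -0.44")

```text
time_s: 4.0
ee_pos: [0.5207, -0.0682, 0.2159]
orientation: [-3.14, 0.005, -3.096]
wrist_force: [-0.9, 0.2, 7.5]
finger_gap: 0.0678
finger_force: 2.9
```

Call:
send_rows(deltas="4 0.2 -0.5 0 0 0 -0.44; 9 0.4 -0.5 0 0 0 -0.44; 14 0.6 -0.5 0 0 0 -0.44; 19 0.9 -0.5 0 0 0 -0.44; 24 1.1 -0.5 0 0 0 -0.44")

```text
time_s: 4.5
ee_pos: [0.5419, -0.0655, 0.2134]
orientation: [3.137, -0.008, -3.097]
wrist_force: [-10.5, 5.4, 10.6]
finger_gap: 0.0675
finger_force: 6.5
```

Call:
send_rows(deltas="5 0.2 0 0 0 0 -0.44; 10 0.5 0 0 0 0 -0.44; 15 0.7 0 0 0 0 -0.44; 20 0.9 0 0 0 0 -0.44; 25 1.1 0 0 0 0 -0.44")

```text
time_s: 5.0
ee_pos: [0.5666, -0.064, 0.2133]
orientation: [3.136, -0.009, -3.096]
wrist_force: [-11.3, 6.1, 10.5]
finger_gap: 0.0676
finger_force: 6.8
```

Run:
```python
from h import *
s=cam("scene"); crop(s,185,130,130,150,4,"pics/s4.png")
o=observe();print(o["ee_pos"],o["orientation"],o["wrist_force"],o["finger_gap"])
```

```text
[ 0.56731091 -0.0639987   0.21336087] [ 3.13593838 -0.00746895 -3.09642544] [-9.01071171  6.89983251  8.24940492] 0.06760932010575237
```

View pics/s4.png

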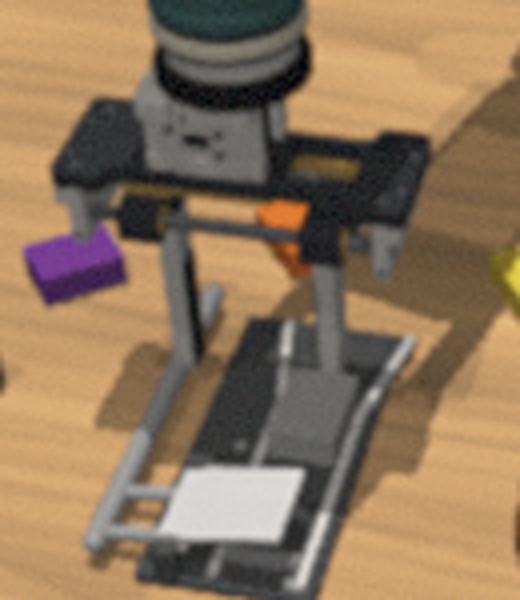

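The block is in the straight channel (top about (315,412)) with the finger behind it. The flap is up and the way is clear. I'll keep pushing with a slight correction to the right and up.

Call:
send_rows(deltas="5 -0.3 0.5 0 0 0 -0.44; 10 -0.5 1 0 0 0 -0.44; 15 -0.8 1 0 0 0 -0.44; 20 -0.6 1 0 0 0 -0.44; 25 -0.4 1 0 0 0 -0.44")

```text
time_s: 5.55
ee_pos: [0.5915, -0.0639, 0.2135]
orientation: [3.135, -0.01, -3.096]
wrist_force: [-10.1, 8.3, 7.0]
finger_gap: 0.0671
finger_force: 6.1
```

Call:
send_rows(deltas="5 0.2 0 0 0 0 -0.44; 10 0.5 0 0 0 0 -0.44; 15 0.7 0 0 0 0 -0.44; 20 0.9 0 0 0 0 -0.44; 25 1.1 0 0 0 0 -0.44")

```text
time_s: 6.05
ee_pos: [0.6167, -0.0629, 0.2137]
orientation: [3.135, -0.009, -3.096]
wrist_force: [-8.9, 7.1, 6.8]
finger_gap: 0.0675
finger_force: 6.0
```

Call:
send_rows(deltas="3 0.1 0 0 0 0 -0.44; 6 0.3 0 0 0 0 -0.44; 9 0.4 0 0 0 0 -0.44; 11 0.5 0 0 0 0 -0.44; 12 0.5 0 0 0 0 -0.44")

```text
time_s: 6.55
ee_pos: [0.6288, -0.0623, 0.2138]
orientation: [3.135, -0.009, -3.096]
wrist_force: [-10.7, 8.3, 7.0]
finger_gap: 0.0677
finger_force: 6.0
```

Call:
send_rows(deltas="1 0.1 0 0 0 0 -0.44; 2 0.1 0 0 0 0 -0.44; 3 0.1 0 0 0 0 -0.44")

```text
time_s: 6.85
ee_pos: [0.6317, -0.0622, 0.214]
orientation: [3.135, -0.009, -3.096]
wrist_force: [-10.8, 7.3, 8.1]
finger_gap: 0.0671
finger_force: 6.8
```

Call:
send_rows(deltas="1 0 0 0 0 0 -0.44; 2 0.1 0 0 0 0 -0.44")

```text
time_s: 7.05
ee_pos: [0.6327, -0.0622, 0.2139]
orientation: [3.135, -0.013, -3.095]
wrist_force: [-15.5, 6.8, 11.9]
finger_gap: 0.0676
finger_force: 9.3
```

Call:
send_rows(deltas="1 0 0 0 0 0 -0.44; 2 0.1 0 0 0 0 -0.44")

```text
time_s: 7.25
ee_pos: [0.6337, -0.0621, 0.2139]
orientation: [3.135, -0.018, -3.095]
wrist_force: [-19.7, 5.6, 14.8]
finger_gap: 0.0675
finger_force: 11.8
```

Fx is climbing at the expected stop position, so the block should be seated. I'll check with a picture.

Run:
```python
from h import *
s=cam("scene"); crop(s,185,160,130,130,4.5,"pics/s5.png")
o=observe();print(o["ee_pos"],o["orientation"],o["wrist_force"],o["finger_gap"])
```

```text
[ 0.6336926  -0.06213187  0.21392022] [ 3.13501015 -0.01767951 -3.09478227] [-18.50917797   5.94696224  13.43734   ] 0.06744195455255415
```

View pics/s5.png

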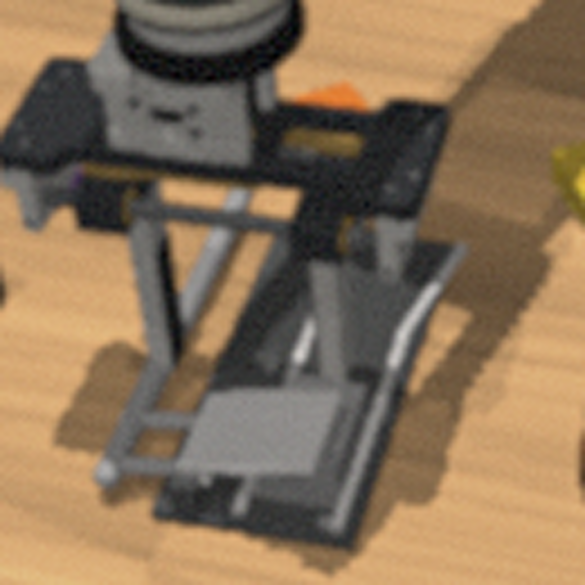

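The block is under the raised flap against the stop, with the finger behind its near end (330,380). I'll back off slightly and then lift.

Call:
send_rows(deltas="-4 -0.2 0 0 0 0 -0.44; -8 -0.4 0 0 0 0 -0.44; -8 -0.4 5 0 0 0 -0.44; -8 -0.4 11 0 0 0 -0.44; -8 -0.4 18 0 0 0 -0.44")

```text
time_s: 7.8
ee_pos: [0.6297, -0.0647, 0.2322]
orientation: [-3.141, 0.0, -3.096]
wrist_force: [-0.3, -0.8, -0.2]
finger_gap: 0.0679
finger_force: 0.0
```

Call:
send_rows(deltas="0 0 20 0 0 0 -0.44; 0 0 50 0 0 0 -0.44; 0 0 90 0 0 0 -0.44; -30 0 120 0 0 0 -0.44; -60 0 150 0 0 0 -0.44")

```text
time_s: 8.3
ee_pos: [0.5693, -0.0652, 0.3833]
orientation: [-3.141, 0.001, -3.097]
wrist_force: [0.2, 0.1, 0.1]
finger_gap: 0.0676
finger_force: 0.0
```

Call:
send_rows(deltas="-40 40 0 0 0 0 -0.44; -80 80 0 0 0 0 -0.44; -120 120 0 0 0 0 -0.44; -150 160 0 0 0 0 -0.44; -150 200 0 0 0 0 -0.44")

```text
time_s: 8.8
ee_pos: [0.4187, 0.129, 0.3826]
orientation: [-3.141, 0.002, -3.099]
wrist_force: [0.8, 0.2, 0.1]
finger_gap: 0.0677
finger_force: 0.0
```

Run:
```python
from h import *
c=cam("top"); s=cam("scene")
z=lambda c,u,v,w,h:cv2.resize(c["frame"][v:v+h,u:u+w],(390,390),interpolation=cv2.INTER_CUBIC)
cv2.imwrite("pics/f.png",np.hstack([z(c,265,135,100,100),z(s,195,180,110,110)]))
o=observe();print(o["ee_pos"],o["wrist_force"],o["time_s"])
```

```text
[0.41901981 0.13288309 0.38267004] [ 0.00915712 -0.62309174 -0.21675845] 8.9
```

View pics/f.png

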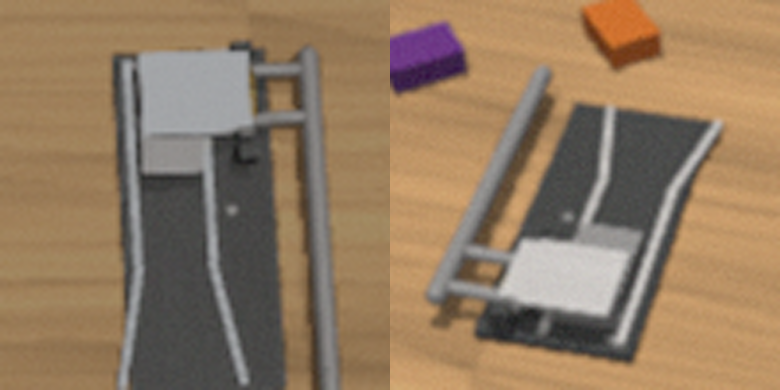

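The flap lies flat on the block, and the block's near end shows about 20 mm outside it at (142-205,174) in the left panel. I'll check that edge numerically.

Run:
```python
from h import *
c=cam("top")
for u,v in((143,175),(205,173)):
    p=ray(c,265+(u+.5)/3.9-.5,135+(v+.5)/3.9-.5,.026)[:2]-[.660,-.066]; a=.0456
    print(np.cos(a)*p[0]+np.sin(a)*p[1],-np.sin(a)*p[0]+np.cos(a)*p[1])
```

```text
-0.020250693867437306 0.060510620611724276
-0.02083897412876585 0.025385886617582454
```

The near end is at fixture x of about -20.5 mm, which matches a seated block (-20 mm).

```bash
python3 -c "
from station import *
print(close_job())"
```

```text
the job is handed in; nothing more can be done
None
```

The block is clamped against the stop with the flap flat on its top, as the last pictures and a measured near end at fixture x of about -20.5 mm (expected -20) show; the arm is clear and the job was handed in at about 9 s, with no verdict returned.

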